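# Take the round hanging pot off its barbed hook

### The job

Take the round pot down from its barbed hook - lift it, tilt it and back its hanger out over the barb - and set it down gently, upright, in the clay saucer. Leave the square pot hanging on its own hook.

Things in the scene. Friction and masses are not known exactly. Their poses are not given: they have to be found in the camera images.
- round_pot: Round metal pot, 84 mm across, 66 high. Origin: centre of its underside (45 mm up while hung), z up. Above it on wires a flat wooden hanger, 18 mm thick along x: square eye through it along x, 34 mm wide, z = 105 to 141; over that a solid grip tab, 42 mm wide, to z = 195: pinch its top 30 mm across the 18 mm. Hung 60 to 90 mm from the post, its x along the hook.
- round_hook: Fixed steel stand holding the round pot. Origin: foot of its post, on the bench. Hook: 7 mm rod along its x at z = 182.5 mm (axis) to x = 125, then 60 deg up to x = 140, z = 208.5; there a 9 mm barb points back. The upright hanger cannot pass. Lifted 14 mm and leaned about 38 deg (top towards post, pot outward) the eye passes with 5 mm spare each way, going out and up along the bend.
- square_pot: Bystander: square metal pot (72 x 78 x 66 mm) with the same hanger, hanging on an identical stand beside the other. Origin: centre of its underside.
- saucer: Round clay saucer, 150 mm across, loose; flat inner floor about 120 mm across, 6 mm above the bench; rim 14 mm high. Origin: centre of its underside.
Not all that is in view belongs to the job. What is shaped like the round_pot but purple is not meant.

How it is judged:
By the outcome, as a careful person would: the job done as asked, in the order asked, and still so for the second after the job is handed in, with the robot touching nothing.
It also fails if it takes over 51 s, if anything falls off the work surface, if the arm or the gripper's body presses on something with over 40 N, if the wrist force passes 120 N, or if a joint passes its speed limit or range.

### The arm

A 6-joint arm with a two-finger parallel gripper is mounted at the origin on the work surface; the furniture and walls round the work are solid. World frame = base frame: x ahead of the robot, y to its left, z up, the work surface at z = 0. Lengths are in m, angles in degrees, forces in N, time in s.
With the tool pointing down it reaches from about 0.3 to 0.75 m from the base axis. Payload 8.5 kg.
Tool frame: the origin (TCP) lies at the very end of the fingers, on their centre line; the grasp point (between the pads) lies 19 mm behind it (env.tcp_to_grasp is the distance from the TCP to the grasp point, in m); z points along the fingers, y is the line along which they close (so a half turn about z gives the same grasp; the last joint's range is limited). The gripper opens to 85 mm and grips with 20 to 120 N. Pads are 22 mm wide; open, the fingers measure 114 mm over their backs; the gripper's body (76 mm by 85 mm) begins 54 mm behind the grasp point. The pads swing forward as they close: fully open they stand 13 mm farther back than shut.
Start: joints at [-80.059, 21.807, 74.336, -0, 83.858, -12.336], TCP at [0.208, -0.509, 0.231] pointing down, gripper open.
Joint ranges: [-178.18, 178.18], [-50.72, 133.34], [12.68, 142.11], [-81.47, 261.47], [9.98, 163.14], [-165.26, 165.26]. Speed limits (degrees/s): [136.94, 136.94, 180, 180, 180, 180].

### API

Orientations are given as a 3x3 rotation matrix whose columns are the frame's x, y, z axes.
In Python, from rig import status, get_image, env gives the robot as it stands.
- The arm moves only by the shell command python3 -m handwheel 'ROWS' [FORCE]. ROWS is text: rows parted by semicolons, each of 7 numbers parted by spaces: the shift along the world's x, y, z in cm, then the turn, a rotation vector about the world's x, y, z in degrees, then the opening, from 0 (shut) to 1 (fully open). In form: dx dy dz wx wy wz gripper; .... A call has 1 to 8 rows; each row is the pose to reach, as a shift and turn from the pose commanded when the call began; what a row does not reach only later rows make up. A row lasts 1/12 s, in which the tool goes at most 41.7 mm and 7.16 degrees, less where a joint would pass 70% of its speed; a pose out of reach is approached as far as the arm can. A call with a gripper value outside its range is refused whole. The fingers move at their own pace and stop on an object; FORCE is the grip in N (left out, the last holds). Time passes only in rows, so rows that repeat a pose let the fingers close. It gives the time, the measured TCP pose, the force, the opening and the grip force at its end, in the units of the state.
- status.observe(): the state, without advancing time (a new reading comes with each control period).
- get_image(name): name is "scene" or "top" or "wrist"; returns a dict with "color" (420x560x3 uint8, red, green, blue), "vertical_fov" (degrees; the focal length in pixels is half the picture's height over the tangent of half this angle, whatever the lens; pixels are square), "cx", "cy" (the principal point, pixels), "xyz" and "orientation" of the camera in the world. Camera axes: x right, y down, z forward; pixel columns grow to the right and rows downward; lengths in m; the calibration is good to about 2 mm. A picture is of the moment at which its call begins. There is no depth.
- env.close_job(): hands the job in; it is judged then, once.
The state is a dict: "time_s": time; "q": joint angles; "qvel": joint speeds; "joint_efforts": joint torques, N m; "position": TCP position; "tool_rot": TCP orientation; "ft_force": force on the tool from outside, world axes, zero at the start; "wrist_torque": the same for the moment, N m; "grip_width": finger opening in m; "gripper_force": force on a finger pad.
Only numpy, scipy, OpenCV 4.12 (cv2) and the standard library are available. Lean on these libraries where they do the work, as an engineer would, in place of code of your own. Each camera call takes 0.05 s, during which the arm holds its last target. There are 200 camera calls.

## Working session

There is one attempt and no reset: what is moved stays moved. The work goes in short steps, Python scripts to look and compute and a shell command to move; the robot and the scene stay as the last step left them, time stands still between calls to the robot, and variables do not carry over. Pictures are saved under pics/ and viewed, at most 10 in all, crops included, and the job is handed in when it is done.

```bash
mkdir -p pics; ls; python3 - <<'E'
from rig import status,get_image,env
import cv2
print(status.observe()); print(env.tcp_to_grasp)
for n in("scene","top"):
    d=get_image(n); cv2.imwrite(f"pics/{n}0.png",d["color"][:,:,::-1]); print(n,{k:v for k,v in d.items() if k!="color"})
E
```

```text
pics
{'time_s': 0.0, 'q': array([-8.00600438e+01,  2.18424930e+01,  7.43849571e+01,  1.41398548e-03,
        8.38568772e+01, -1.23376269e+01]), 'qvel': array([ 0.11755698, -0.04783822, -0.03623848,  0.04373226,  0.00422279,
        0.12517558]), 'joint_efforts': array([-2.37143986e-04, -4.48463452e+01, -2.31281233e+01, -1.17721388e-04,
        4.74688306e-03,  5.49489798e-06]), 'position': array([ 0.2084389 , -0.50866503,  0.23069649]), 'tool_rot': array([[ 9.25359156e-01,  3.79091518e-01, -2.29885724e-04],
       [ 3.79091436e-01, -9.25358076e-01,  1.45393175e-03],
       [ 3.38446583e-04, -1.43255677e-03, -9.99998917e-01]]), 'ft_force': array([ 0.02433307, -0.37091947,  0.24401636]), 'wrist_torque': array([-0.02032571,  0.02580225, -0.02405511]), 'gripper_force': 0.0, 'grip_width': 0.0852279404338577}
0.0187
scene {'vertical_fov': 54.60539006568615, 'cx': 279.0762067662544, 'cy': 211.32727451234285, 'xyz': array([-0.03089931,  0.42377031,  0.680811  ]), 'orientation': array([[-0.62521939, -0.5461281 ,  0.55753458],
       [-0.78041225,  0.44442066, -0.4398261 ],
       [-0.00757849, -0.71009463, -0.70406547]])}
top {'vertical_fov': 47.96420962398661, 'cx': 281.64391973805783, 'cy': 201.57389805171064, 'xyz': array([0.11955243, 0.16545916, 1.3406164 ]), 'orientation': array([[-0.39719604, -0.88534927,  0.24164431],
       [-0.91770592,  0.38522041, -0.09706229],
       [-0.00715229, -0.26031117, -0.96549829]])}
```

View pics/scene0.png

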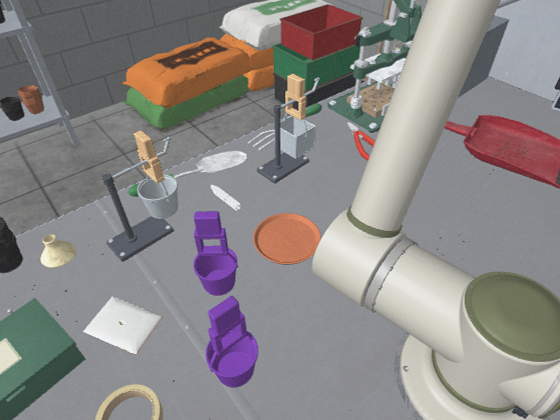

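View pics/top0.png

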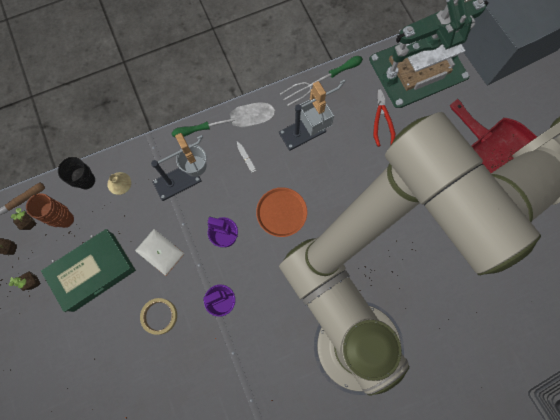

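The scene view shows the round pot on its hook at (155,185), the square pot at (297,125) and the saucer at (287,238). Top view has them at (190,160), (315,115) and (282,212). The purple pots are decoys. I'll enlarge the round stand next.

```bash
python3 - <<'E'
import cv2,numpy as np
a=cv2.imread("pics/scene0.png")[120:265,95:195]; b=cv2.imread("pics/top0.png")[125:205,140:220]
a=cv2.resize(a,None,fx=4,fy=4,interpolation=cv2.INTER_CUBIC); b=cv2.resize(b,None,fx=5,fy=5,interpolation=cv2.INTER_CUBIC)
c=np.zeros((580,800,3),np.uint8); c[:,:400]=a; c[:400,400:]=b
for i in range(0,100,10): cv2.line(c,(i*4,0),(i*4,6),(0,255,255),1)
cv2.imwrite("pics/crop.png",c)
E
```

```text
(no output)
```

View pics/crop.png

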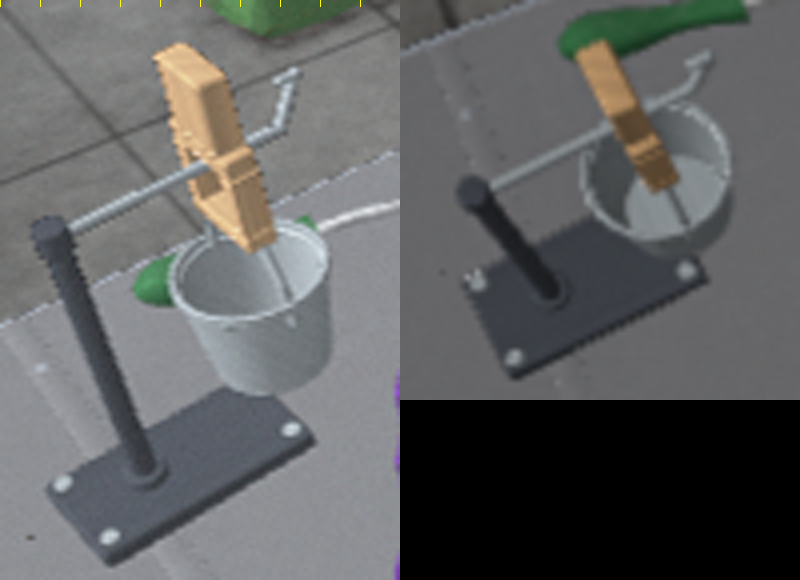

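```bash
cat > h.py <<'E'
import numpy as np,cv2
from scipy.optimize import least_squares
class Cam:
    def __init__(s,fov,cx,cy,xyz,R): s.f=210/np.tan(np.radians(fov/2)); s.c=np.array([cx,cy]); s.t=np.array(xyz); s.R=np.array(R)
    def proj(s,P):
        p=(np.atleast_2d(P)-s.t)@s.R; return s.f*p[:,:2]/p[:,2:]+s.c
    def plane(s,uv,z):
        d=s.R@np.append((np.array(uv)-s.c)/s.f,1); return s.t+d*(z-s.t[2])/d[2]
S=Cam(54.60539006568615,279.0762067662544,211.32727451234285,[-0.03089931,0.42377031,0.680811],[[-0.62521939,-0.5461281,0.55753458],[-0.78041225,0.44442066,-0.4398261],[-0.00757849,-0.71009463,-0.70406547]])
T=Cam(47.96420962398661,281.64391973805783,201.57389805171064,[0.11955243,0.16545916,1.3406164],[[-0.39719604,-0.88534927,0.24164431],[-0.91770592,0.38522041,-0.09706229],[-0.00715229,-0.26031117,-0.96549829]])
def cs(u,v): return (95+u/4,120+v/4)
def ct(u,v): return (140+(u-400)/5,125+v/5)
E
python3 - <<'E'
from h import *
for n,a,b,z in[("foot",cs(147,468),ct(553,290),0.003),("bend",cs(275,130),ct(688,93),.1825),("tip",cs(295,72),ct(708,58),.2085),("rim",cs(250,270),ct(658,178),.111),("saucer",(287,238),(282,212),.014)]:
    A=S.plane(a,z);B=T.plane(b,z);print(n,A.round(4),B.round(4))
loc={'foot':(0,0,.003),'bend':(.125,0,.1825),'tip':(.14,0,.2085)}
ob={'foot':(cs(147,468),ct(553,290)),'bend':(cs(275,130),ct(688,93)),'tip':(cs(295,72),ct(708,58)),'rim':(cs(250,270),ct(658,178))}
def pts(p):
    c,s=np.cos(p[2]),np.sin(p[2]);R=np.array([[c,-s,0],[s,c,0],[0,0,1]])
    L=dict(loc);L['rim']=(p[3],0,.111)
    return {k:R@np.array(v)+[p[0],p[1],0] for k,v in L.items()}
def res(p):
    P=pts(p);return np.concatenate([np.r_[S.proj(P[k])[0]-ob[k][0],T.proj(P[k])[0]-ob[k][1]] for k in ob])
r=least_squares(res,[.5,.3,0,.07]);print(r.x,np.degrees(r.x[2]));print(r.fun.reshape(-1,4).round(1))
E
```

```text
foot [0.65   0.3064 0.003 ] [0.6384 0.3109 0.003 ]
bend [0.6458 0.1886 0.1825] [0.6427 0.1891 0.1825]
tip [0.6484 0.1701 0.2085] [0.6449 0.1722 0.2085]
rim [0.6392 0.223  0.111 ] [0.6344 0.2236 0.111 ]
saucer [0.4217 0.0455 0.014 ] [0.4225 0.0436 0.014 ]
[ 0.64148517  0.31154332 -1.55565569  0.0887412 ] -89.1325051916835
[[-0.5  3.3 -0.6 -0.8]
 [ 1.4  0.2  0.8 -0.6]
 [ 0.5  1.3  0.4  0.3]
 [-0.7 -0.9 -0.8 -2.7]]
```

```bash
cat > plan2d.py <<'E'
import numpy as np
# hook plane (mm): capsules, r 3.5 ; hanger = bottom bar and tab rectangles
segs=[((0,182.5),(125,182.5)),((125,182.5),(140,208.5)),((140,208.5),(131,208.5))]
pts=np.vstack([np.linspace(a,b,60) for a,b in segs])
def clear(c,t):
    t=np.radians(t);X=np.array([np.cos(t),np.sin(t)]);Z=np.array([-np.sin(t),np.cos(t)])
    d=pts-np.array(c);l=np.c_[d@X,d@Z]
    def rect(z0,z1):
        dx=np.abs(l[:,0])-9;dz=np.abs(l[:,1]-(z0+z1)/2)-(z1-z0)/2
        return np.hypot(np.maximum(dx,0),np.maximum(dz,0))+np.minimum(np.maximum(dx,dz),0)
    return min(rect(18,72).min(),rect(-28,-18).min())-3.5
if __name__=="__main__":
    from scipy.optimize import minimize
    for t in(38,42,46):
        print(t)
        for s in np.arange(-10,61,7.): # progress along 60deg from bend, find best perpendicular offset
            u=np.array([.5,.866]);n=np.array([-.866,.5]);b=np.array([125,182.5])
            o=np.arange(-12,13,1.);v=[clear(b+u*s+n*k,t) for k in o];i=int(np.argmax(v));c=b+u*s+n*o[i];print(int(s),o[i],c.round(0),round(v[i],1),"o=+2:",round(clear(b+u*s+n*2,t),1))
E
python3 plan2d.py; python3 - <<'E'
from h import *
for n,a,z in[("sqtab",(319,88),.24),("purple1",(222,232),.06),("purple2",(220,300),.06),("sqfoot",(296,137),.01)]: print(n,T.plane(a,z).round(3))
loc={'foot':(0,0,.012),'bend':(.125,0,.1825),'tip':(.14,0,.2085)}
ob={'foot':(cs(147,468),ct(553,290)),'bend':(cs(275,130),ct(688,93)),'tip':(cs(295,72),ct(708,58)),'rim':(cs(250,270),ct(658,178))}
def M(p):
    c,s=np.cos(p[2]),np.sin(p[2]);return np.array([[c,-s,0],[s,c,0],[0,0,1]])
def res(p):
    L=dict(loc);L['rim']=(p[3],0,.111);out=[]
    for k in ob:
        P=M(p)@np.array(L[k])+[p[0],p[1],0]; out+=[S.proj(P)[0]-ob[k][0],T.proj(P)[0]-ob[k][1]]
    return np.concatenate(out)
r=least_squares(res,[.64,.31,-1.55,.08],loss='soft_l1');p=r.x;print(p,np.degrees(p[2]));print(r.fun.reshape(-1,4).round(1))
im=cv2.imread("pics/crop.png")
def W(l): return M(p)@np.array(l)+[p[0],p[1],0]
def draw(ls,col):
    for cam,f in((S,lambda q:((q[0]-95)*4,(q[1]-120)*4)),(T,lambda q:(400+(q[0]-140)*5,(q[1]-125)*5))):
        q=[tuple(int(v) for v in f(cam.proj(W(l))[0])) for l in ls]
        for a,b in zip(q,q[1:]): cv2.line(im,a,b,col,1)
draw([(0,0,.0),(0,0,.1825),(.125,0,.1825),(.14,0,.2085),(.131,0,.2085)],(0,0,255))
d=p[3]
for x in(d-.009,d+.009): draw([(x,-.021,.186),(x,-.021,.24),(x,.021,.24),(x,.021,.186),(x,-.021,.186)],(255,0,0))
draw([(d+.042*np.cos(a),.042*np.sin(a),.111) for a in np.linspace(0,6.28,40)],(0,255,0))
cv2.imwrite("pics/ov.png",im)
E
```

```text
38
-10 12.0 [110. 180.] 2.5 o=+2: -2.4
-3 9.0 [116. 184.] 7.0 o=+2: 3.5
4 5.0 [123. 188.] 8.4 o=+2: 6.4
11 4.0 [127. 194.] 6.0 o=+2: 4.0
18 3.0 [131. 200.] 6.8 o=+2: 6.3
25 1.0 [137. 205.] 8.0 o=+2: 7.8
32 0.0 [141. 210.] 9.7 o=+2: 7.8
39 -2.0 [146. 215.] 11.8 o=+2: 7.8
46 -6.0 [153. 219.] 15.8 o=+2: 7.9
53 -9.0 [159. 224.] 20.2 o=+2: 10.3
60 -12.0 [165. 228.] 25.9 o=+2: 15.2
42
-10 12.0 [110. 180.] 1.2 o=+2: -3.7
-3 10.0 [115. 185.] 5.9 o=+2: 2.3
4 4.0 [124. 188.] 9.4 o=+2: 7.8
11 4.0 [127. 194.] 7.0 o=+2: 5.0
18 3.0 [131. 200.] 7.6 o=+2: 6.7
25 2.0 [136. 205.] 8.8 o=+2: 8.8
32 1.0 [140. 211.] 9.8 o=+2: 8.8
39 -1.0 [145. 216.] 11.8 o=+2: 8.8
46 -5.0 [152. 220.] 15.2 o=+2: 9.0
53 -8.0 [158. 224.] 19.8 o=+2: 11.7
60 -10.0 [164. 229.] 25.2 o=+2: 16.6
46
-10 12.0 [110. 180.] -0.1 o=+2: -4.3
-3 10.0 [115. 185.] 4.9 o=+2: 1.0
4 5.0 [123. 188.] 8.5 o=+2: 7.0
11 4.0 [127. 194.] 8.0 o=+2: 6.1
18 3.0 [131. 200.] 8.0 o=+2: 7.0
25 3.0 [135. 206.] 8.8 o=+2: 8.7
32 2.0 [139. 211.] 9.8 o=+2: 9.8
39 0.0 [144. 216.] 11.4 o=+2: 9.8
46 -3.0 [151. 221.] 14.9 o=+2: 10.1
53 -6.0 [157. 225.] 19.4 o=+2: 13.1
60 -8.0 [162. 230.] 24.6 o=+2: 18.0
sqtab [ 0.635 -0.154  0.24 ]
purple1 [0.426 0.223 0.06 ]
purple2 [0.256 0.295 0.06 ]
sqfoot [ 0.621 -0.089  0.01 ]
[ 0.63481673  0.31148964 -1.499599    0.08913025] -85.92069393587751
[[-0.3  2.4 -0.5  0.2]
 [ 1.2  0.1  0.7 -0.7]
 [ 0.1  1.1  0.1 -0. ]
 [-0.3 -0.6 -0.5 -2.2]]
```

View pics/ov.png

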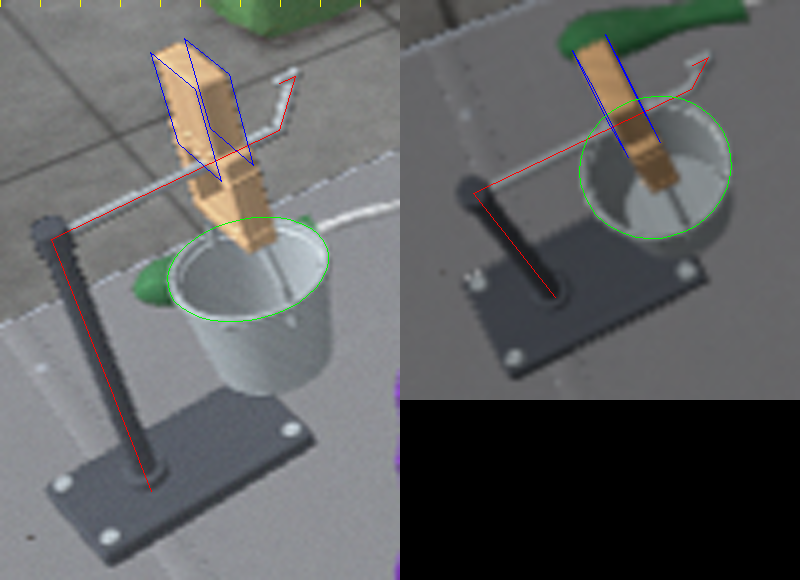

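The overlay fits within a few millimetres. The tab is near (0.641, 0.223), the hook points along -y with a yaw of about -87°, and the saucer is near (0.422, 0.0445). I'll go to a hover point and look from close by.

```bash
python3 -m handwheel '0 0 4 0 0 0 0.5;0 0 8 0 0 0 0.5;0 0 12 0 0 0 0.5;0 1 16 0 0 0 0.5;2 4 18 0 0 -3 0.5;4 7 18 0 0 -6 0.5;6 10 18 0 0 -9 0.5;8 13.5 18 0 0 -12 0.5'; python3 -m handwheel '2 3.4 0 0 0 -3 0.5;4 6.8 0 0 0 -6 0.5;6 10 0 0 0 -8 0.5;8 13.5 0 0 0 -8 0.5;10 17 0 0 0 -8 0.5;12 20.4 0 0 0 -8 0.5;14 23.8 0 0 0 -8 0.5;16 27 0 0 0 -8 0.5'; python3 -m handwheel '2 3.4 0 0 0 0 0.5;4 6.8 0 0 0 0 0.5;6 10 0 0 0 0 0.5;8 13.5 0 0 0 0 0.5;10 17 0 0 0 0 0.5;12 20.4 0 0 0 0 0.5;14 23.8 0 0 0 0 0.5;16 27 0 0 0 0 0.5'
```

```text
time_s: 0.77
position: [0.2889, -0.373, 0.4109]
tool_rot: [[0.985, 0.175, -0.0], [0.175, -0.985, 0.0], [-0.0, -0.0, -1.0]]
ft_force: [0.3, -0.3, 0.4]
grip_width: 0.0429
gripper_force: 0.0
time_s: 1.43
position: [0.4489, -0.1018, 0.4113]
tool_rot: [[0.999, 0.04, -0.0], [0.04, -0.999, 0.0], [-0.0, -0.0, -1.0]]
ft_force: [0.5, -1.0, -0.0]
grip_width: 0.0429
gripper_force: 0.0
time_s: 2.1
position: [0.6089, 0.1683, 0.4109]
tool_rot: [[0.999, 0.04, -0.001], [0.04, -0.999, -0.0], [-0.001, 0.0, -1.0]]
ft_force: [0.5, -1.3, 1.1]
grip_width: 0.0428
gripper_force: 0.0
```

```bash
python3 - <<'E'
from rig import get_image
import cv2,numpy as np,pickle
d=get_image("wrist"); pickle.dump(d,open("w1.pkl","wb"))
cv2.imwrite("pics/w1.png",cv2.resize(d["color"][:,:,::-1],(800,600),interpolation=cv2.INTER_CUBIC)); print({k:v for k,v in d.items() if k!="color"})
E
```

```text
{'vertical_fov': 59.98806218356801, 'cx': 289.6296301006549, 'cy': 214.62675197986775, 'xyz': array([0.67985719, 0.1715395 , 0.55396129]), 'orientation': array([[ 3.89067446e-02, -9.60865134e-01, -2.74270778e-01],
       [-9.99242775e-01, -3.73089750e-02, -1.10416071e-02],
       [ 3.76733664e-04,  2.74492686e-01, -9.61589114e-01]])}
```

View pics/w1.png

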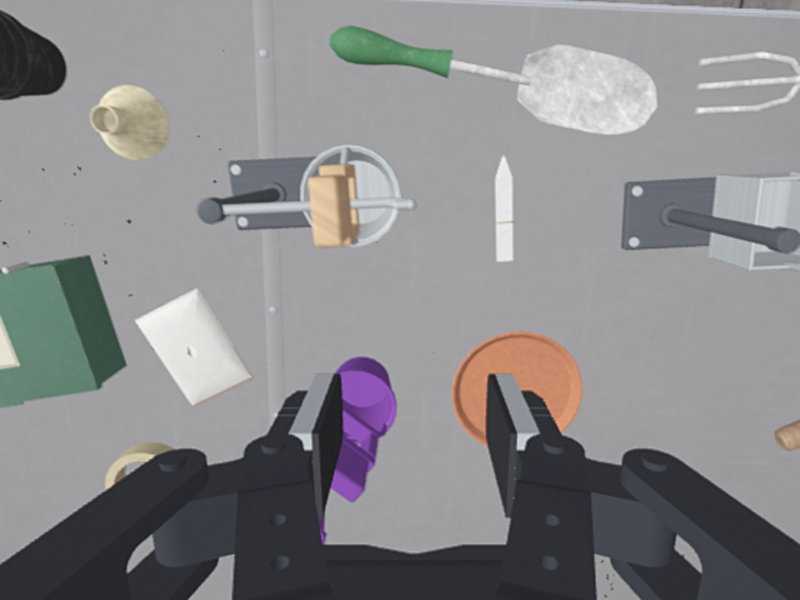

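The wrist view shows the hook running horizontally from the post top (210,210) to the tip (410,204), with the tab at (330,210) and the saucer at (517,390). I'll enlarge this with the model overlaid.

```bash
python3 - <<'E'
from h import *; import pickle
d=pickle.load(open("w1.pkl","rb"));C=Cam(d["vertical_fov"],d["cx"],d["cy"],d["xyz"],d["orientation"])
x0,y0,k=130,90,5
im=cv2.resize(d["color"][90:190,130:290,::-1].copy(),None,fx=5,fy=5,interpolation=cv2.INTER_CUBIC)
p=[.6375,.3115,np.radians(-87.7)];c,s=np.cos(p[2]),np.sin(p[2]);R=np.array([[c,-s,0],[s,c,0],[0,0,1]])
def draw(ls,col):
    q=[tuple(int(v) for v in (C.proj(R@np.array(l)+[p[0],p[1],0])[0]-[x0,y0]+.5)*k) for l in ls]
    for a,b in zip(q,q[1:]): cv2.line(im,a,b,col,1)
draw([(0,0,0),(0,0,.1825),(.125,0,.1825),(.14,0,.2085),(.131,0,.2085)],(0,0,255))
D=.089
draw([(D+i*.009,j*.021,.24) for i,j in((-1,-1),(1,-1),(1,1),(-1,1),(-1,-1))],(255,0,0))
draw([(D+.042*np.cos(a),.042*np.sin(a),.111) for a in np.linspace(0,6.28,40)],(0,255,0))
cv2.imwrite("pics/w1c.png",im)
for n,u in(("saucer",(517/1.4286,390/1.4286)),): print(n,C.plane(u,.014))
E
```

```text
saucer [0.43226584 0.04471104 0.014     ]
```

View pics/w1c.png

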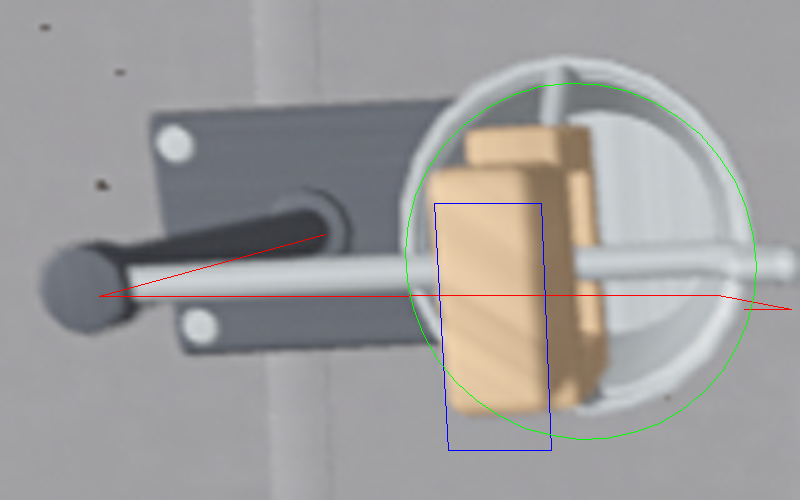

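```bash
python3 - <<'E'
from h import *; import pickle
d=pickle.load(open("w1.pkl","rb"));C=Cam(d["vertical_fov"],d["cx"],d["cy"],d["xyz"],d["orientation"])
cw=lambda u,v:(130+u/5-.5,90+v/5-.5)
ob=[(S,0,'foot',cs(147,468)),(T,1,'foot',ct(553,290)),(S,0,'bend',cs(277,127)),(T,1,'bend',ct(688,91)),(S,0,'tip',cs(295,72)),(T,1,'tip',ct(709,57)),(S,0,'rim',cs(250,270)),(T,1,'rim',ct(657,176)),
(C,2,'foot',cw(325,228)),(C,2,'tip',cw(785,263)),(C,2,'bend',cw(722,257)),(C,2,'rodin',cw(200,273)),(C,2,'rim',cw(575,235)),(C,2,'tab',cw(491,290)),(T,1,'tab',ct(592,46)),(S,0,'tab',cs(192,62)),
(S,0,'sau',(287,238)),(T,1,'sau',(282,212)),(C,2,'sau',(517/1.4286,390/1.4286))]
def res(p,full=0):
    c,s=np.cos(p[2]),np.sin(p[2]);M=np.array([[c,-s,0],[s,c,0],[0,0,1]])
    L={'foot':(0,0,.012),'bend':(.125,0,.1825),'tip':(.14,0,.2085),'rodin':(.03,0,.1825),'rim':(p[3],0,.111),'tab':(p[3],p[4],.24)}
    o=[]
    for cam,i,k,uv in ob:
        P=np.array([p[5],p[6],.014]) if k=='sau' else M@np.array(L[k])+[p[0],p[1],0]
        e=cam.proj(P+np.array(p[7+3*i:10+3*i]))[0]-uv
        if k=='rodin': e[0]=0
        if k=='sau' and i==2: e=e/4
        o+=[e]
    return np.r_[np.concatenate(o),np.array(p[7:])/.002]
r=least_squares(res,[.64,.31,-1.5,.08,0,.42,.045]+[0]*9,x_scale=[.01]*16)
p=r.x;print(p[:7].round(4),np.degrees(p[2]).round(2),p[7:].reshape(3,3).round(4))
for (c,i,k,u),e in zip(ob,r.fun[:2*len(ob)].reshape(-1,2).round(1)): print(i,k,e)
c,s=np.cos(p[2]),np.sin(p[2]);print("tab",p[0]+c*p[3]-s*p[4],p[1]+s*p[3]+c*p[4])
E
```

```text
[ 0.6387  0.3107 -1.4947  0.0883  0.0015  0.424   0.0446] -85.64 [[-0.0007 -0.0011 -0.0011]
 [-0.001   0.0004 -0.    ]
 [ 0.0017  0.0007 -0.0014]]
0 foot [-0.   1.4]
1 foot [-0.7 -0.7]
0 bend [0.8 0.1]
1 bend [ 0.3 -1.4]
0 tip [0.1 0.4]
1 tip [-0.4 -1. ]
0 rim [-0.5 -1.2]
1 rim [-0.9 -2.8]
2 foot [-1.7 -0.2]
2 tip [1.5 0.5]
2 bend [-0.6  0.1]
2 rodin [0.  0.5]
2 rim [0.7 0.9]
2 tab [-0.2 -1.2]
1 tab [1.9 4.7]
0 tab [-1.2 -0.5]
0 sau [ 0.2 -0.5]
1 sau [-0.5  0.1]
2 sau [-0.2  0.8]
tab 0.6469091313087499 0.22276156479727416
```

```bash
python3 -m handwheel '1 1.5 0 0 0 0 0.4;2 3.5 -2 0 0 2 0.4;3.75 5.6 -5 0 0 2 0.4;3.75 5.6 -8 0 0 2 0.4;3.75 5.6 -11 0 0 2 0.4;3.75 5.6 -13 0 0 2 0.4;3.75 5.6 -14 0 0 2 0.4;3.75 5.6 -14 0 0 2 0.4'; python3 - <<'E'
from rig import get_image
import cv2,pickle
a=get_image("scene");b=get_image("wrist");pickle.dump(b,open("w2.pkl","wb"))
import numpy as np
A=cv2.resize(a["color"][90:230,80:210,::-1],(390,420),interpolation=cv2.INTER_CUBIC);B=cv2.resize(b["color"][60:340,140:410,::-1],(405,420))
cv2.imwrite("pics/w2.png",np.hstack([A,B]))
E
```

```text
time_s: 2.82
position: [0.6452, 0.2219, 0.2679]
tool_rot: [[0.997, 0.075, -0.006], [0.075, -0.997, -0.001], [-0.006, 0.001, -1.0]]
ft_force: [0.7, -0.5, -0.4]
grip_width: 0.0346
gripper_force: 0.0
```

View pics/w2.png

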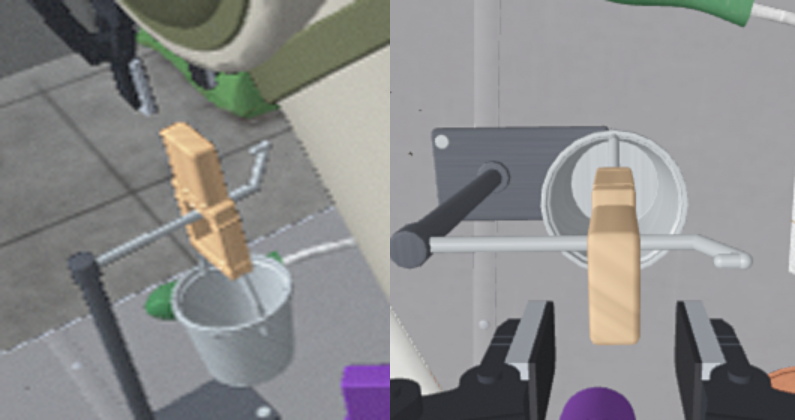

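The fingers straddle the tab evenly. The tab is at about x=614 in the wrist crop, with the finger gap centred on 613. I'll descend and close.

```bash
python3 -m handwheel '0 0 -1 0 0 0 0.4;0 0 -2 0 0 0 0.4;0 0 -3 0 0 0 0.4;0 0 -4 0 0 0 0.4;0 0 -5 0 0 0 0.4;0 0 -5.5 0 0 0 0.4;0 0 -6 0 0 0 0.4;0 0 -6 0 0 0 0.4'; python3 -m handwheel '0 0 0 0 0 0 0.1;0 0 0 0 0 0 0.1;0 0 0 0 0 0 0.1;0 0 0 0 0 0 0.1;0 0 0 0 0 0 0.1;0 0 0 0 0 0 0.1' 70
```

```text
time_s: 3.58
position: [0.6458, 0.222, 0.2103]
tool_rot: [[0.997, 0.075, -0.001], [0.075, -0.997, -0.0], [-0.001, 0.0, -1.0]]
ft_force: [-0.8, 0.1, -0.4]
grip_width: 0.0343
gripper_force: 0.0
time_s: 4.08
position: [0.6462, 0.2221, 0.2119]
tool_rot: [[0.997, 0.075, 0.001], [0.075, -0.997, 0.0], [0.001, -0.0, -1.0]]
ft_force: [0.1, -0.4, 3.0]
grip_width: 0.017
gripper_force: 69.5
```

```bash
python3 - <<'E'
import numpy as np
from plan2d import clear
u=np.array([.0767,-.997])
prev=np.array([88.3,211.9])
w=[(88.3,168,0),(88.3,182.5,0),(88.3,182.5,10),(88.3,182.5,20),(88.3,182.5,30),(88.3,182.5,40),(98,182.5,40),(108,182.5,40),(115,184,40),(119,186,40),(123,188.5,40),(127,194,40),(131,200,40),(136,205,40),(141,210.5,40),(146,215.5,40),(152,220,40),(158,225,40),(168,232,40),(180,240,40)]
t0=np.array([88.3,211.9])
for x,z,t in w:
    r=np.radians(t);T=np.array([x,z])+43.9*np.array([-np.sin(r),np.cos(r)]);d=T-t0
    print((x,z,t),round(clear((x,z),t),1),"cum cm",np.round(np.r_[u*d[0],d[1]]/10,2),"rot",np.round(t*np.array([-.997,-.077]),1))
E
```

```text
(88.3, 168, 0) 0.0 cum cm [ 0. -0.  0.] rot [-0. -0.]
(88.3, 182.5, 0) 14.5 cum cm [ 0.   -0.    1.45] rot [-0. -0.]
(88.3, 182.5, 10) 12.7 cum cm [-0.06  0.76  1.38] rot [-10.   -0.8]
(88.3, 182.5, 20) 10.3 cum cm [-0.12  1.5   1.19] rot [-19.9  -1.5]
(88.3, 182.5, 30) 7.6 cum cm [-0.17  2.19  0.86] rot [-29.9  -2.3]
(88.3, 182.5, 40) 4.5 cum cm [-0.22  2.81  0.42] rot [-39.9  -3.1]
(98, 182.5, 40) 4.5 cum cm [-0.14  1.85  0.42] rot [-39.9  -3.1]
(108, 182.5, 40) 4.5 cum cm [-0.07  0.85  0.42] rot [-39.9  -3.1]
(115, 184, 40) 6.0 cum cm [-0.01  0.15  0.57] rot [-39.9  -3.1]
(119, 186, 40) 8.0 cum cm [ 0.02 -0.25  0.77] rot [-39.9  -3.1]
(123, 188.5, 40) 8.6 cum cm [ 0.05 -0.65  1.02] rot [-39.9  -3.1]
(127, 194, 40) 6.6 cum cm [ 0.08 -1.05  1.57] rot [-39.9  -3.1]
(131, 200, 40) 6.8 cum cm [ 0.11 -1.44  2.17] rot [-39.9  -3.1]
(136, 205, 40) 8.6 cum cm [ 0.15 -1.94  2.67] rot [-39.9  -3.1]
(141, 210.5, 40) 9.6 cum cm [ 0.19 -2.44  3.22] rot [-39.9  -3.1]
(146, 215.5, 40) 11.9 cum cm [ 0.23 -2.94  3.72] rot [-39.9  -3.1]
(152, 220, 40) 15.0 cum cm [ 0.27 -3.54  4.17] rot [-39.9  -3.1]
(158, 225, 40) 19.4 cum cm [ 0.32 -4.14  4.67] rot [-39.9  -3.1]
(168, 232, 40) 29.4 cum cm [ 0.39 -5.13  5.37] rot [-39.9  -3.1]
(180, 240, 40) 41.5 cum cm [ 0.49 -6.33  6.17] rot [-39.9  -3.1]
```

```bash
python3 -m handwheel '0 0 0.5 0 0 0 0.1;0 0 1 0 0 0 0.1;0 0 1.45 0 0 0 0.1;0 0 1.45 0 0 0 0.1;0 0 1.45 0 0 0 0.1'
```

```text
time_s: 4.5
position: [0.646, 0.2221, 0.226]
tool_rot: [[0.997, 0.075, 0.0], [0.075, -0.997, 0.0], [0.0, -0.0, -1.0]]
ft_force: [0.7, 0.6, -3.0]
grip_width: 0.017
gripper_force: 68.9
```

```bash
python3 -m handwheel '-0.03 0.4 -0.02 -5 -0.4 0 0.1;-0.06 0.76 -0.07 -10 -0.8 0 0.1;-0.09 1.13 -0.15 -15 -1.2 0 0.1;-0.12 1.5 -0.26 -20 -1.5 0 0.1;-0.15 1.85 -0.4 -25 -1.9 0 0.1;-0.17 2.19 -0.59 -30 -2.3 0 0.1;-0.2 2.5 -0.8 -35 -2.7 0 0.1;-0.21 2.75 -0.98 -39 -3 0 0.1'; python3 -m handwheel '0 0 0 0 0 0 0.1;0 0 0 0 0 0 0.1;0 0 0 0 0 0 0.1'
```

```text
time_s: 5.17
position: [0.6436, 0.2507, 0.2152]
tool_rot: [[0.997, 0.059, 0.049], [0.076, -0.771, -0.632], [0.001, 0.634, -0.774]]
ft_force: [-0.7, -0.6, -3.0]
grip_width: 0.0169
gripper_force: 69.0
time_s: 5.42
position: [0.6442, 0.2492, 0.2164]
tool_rot: [[0.997, 0.057, 0.049], [0.075, -0.775, -0.627], [0.002, 0.629, -0.777]]
ft_force: [-0.8, -1.3, -2.4]
grip_width: 0.0169
gripper_force: 69.1
```

```bash
python3 -m handwheel '0.03 -0.4 0 0 0 0 0.1;0.08 -1 0 0 0 0 0.1;0.12 -1.5 0 0 0 0 0.1;0.15 -2 0 0 0 0 0.1;0.2 -2.6 0.12 0 0 0 0.1;0.23 -3 0.32 0 0 0 0.1;0.26 -3.4 0.57 0 0 0 0.1;0.26 -3.4 0.57 0 0 0 0.1'; python3 - <<'E'
from rig import get_image
import cv2,numpy as np
a=get_image("scene");b=get_image("wrist")
A=cv2.resize(a["color"][90:230,90:220,::-1],(390,420),interpolation=cv2.INTER_CUBIC);B=cv2.resize(b["color"][60:340,140:410,::-1],(405,420))
cv2.imwrite("pics/w3.png",np.hstack([A,B]))
E
```

```text
time_s: 6.08
position: [0.6467, 0.2147, 0.2227]
tool_rot: [[0.997, 0.056, 0.049], [0.074, -0.774, -0.629], [0.003, 0.631, -0.776]]
ft_force: [0.4, 0.5, -2.8]
grip_width: 0.0169
gripper_force: 69.0
```

View pics/w3.png

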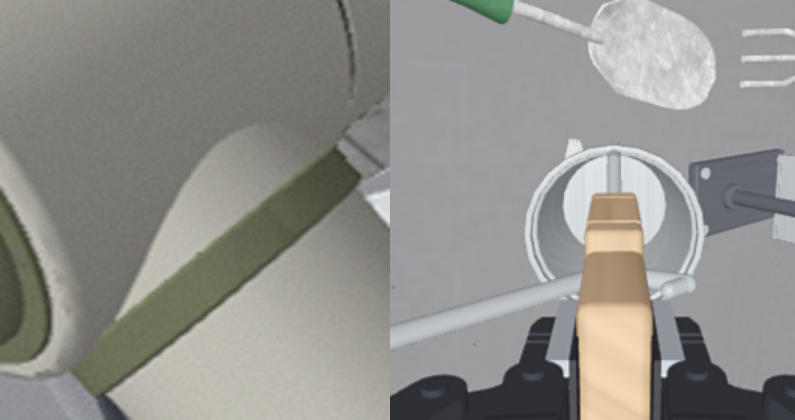

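The wrist view shows the rod through the eye and the barb at (680,285), with clear space around it. Forces are unchanged, so I'll go on up the bend.

```bash
python3 -m handwheel '0.03 -0.4 0.55 0 0 0 0.1;0.06 -0.8 1.15 0 0 0 0.1;0.1 -1.3 1.65 0 0 0 0.1;0.14 -1.8 2.2 0 0 0 0.1;0.14 -1.8 2.2 0 0 0 0.1'; python3 -m handwheel '0.04 -0.5 0.5 0 0 0 0.1;0.08 -1.1 0.95 0 0 0 0.1;0.13 -1.7 1.45 0 0 0 0.1;0.2 -2.7 2.2 0 0 0 0.1;0.3 -4 3.2 0 0 0 0.1;0.3 -5 4.5 0 0 0 0.1;0.3 -6 6 0 0 0 0.1;0.3 -6 6 0 0 0 0.1'
```

```text
time_s: 6.6
position: [0.6483, 0.1964, 0.2457]
tool_rot: [[0.997, 0.055, 0.05], [0.074, -0.774, -0.629], [0.004, 0.631, -0.776]]
ft_force: [-0.6, -0.1, -2.7]
grip_width: 0.0168
gripper_force: 69.1
time_s: 7.27
position: [0.6514, 0.1348, 0.3083]
tool_rot: [[0.997, 0.051, 0.052], [0.072, -0.774, -0.629], [0.008, 0.631, -0.776]]
ft_force: [-0.1, 0.9, -1.5]
grip_width: 0.0167
gripper_force: 69.1
```

Off the hook with no contact. I'll move over the saucer, returning to upright on the way.

```bash
python3 -m handwheel '-0.5 -1 1.5 0 0 0 0.1;-2 -2.5 3 0 0 0 0.1;-4 -4 4.5 3 0.2 0 0.1;-6 -5.5 5.5 7 0.5 0 0.1;-8 -7 6 11 0.9 0 0.1;-10.5 -8 6 16 1.2 0 0.1;-13 -9 6 21 1.6 0 0.1;-15.5 -9 6 26 2 0 0.1'; python3 -m handwheel '-2.5 0 0 4.5 0.4 0 0.1;-4.5 0 0 8.5 0.7 0 0.1;-6 0 0 11.5 0.9 0 0.1;-6.9 0 0 13 1 0 0.1;-7.2 0 0 13 1 0 0.1;-7.2 0 0 13 1 0 0.1;-7.2 0 0 13 1 0 0.1'
```

```text
time_s: 7.93
position: [0.4939, 0.0464, 0.3643]
tool_rot: [[0.997, 0.072, 0.018], [0.074, -0.972, -0.222], [0.001, 0.223, -0.975]]
ft_force: [0.9, 0.1, -3.0]
grip_width: 0.0175
gripper_force: 69.1
time_s: 8.52
position: [0.424, 0.0475, 0.3638]
tool_rot: [[0.997, 0.075, 0.0], [0.075, -0.997, -0.001], [0.0, 0.001, -1.0]]
ft_force: [1.2, 0.3, -2.1]
grip_width: 0.017
gripper_force: 69.1
```

```bash
python3 -m handwheel '0 -0.25 -2 0 0 0 0.1;0 -0.25 -4.5 0 0 0 0.1;0 -0.25 -7 0 0 0 0.1;0 -0.25 -9.5 0 0 0 0.1;0 -0.25 -12 0 0 0 0.1;0 -0.25 -14 0 0 0 0.1;0 -0.25 -15 0 0 0 0.1;0 -0.25 -15 0 0 0 0.1'; python3 - <<'E'
from rig import get_image
import cv2,numpy as np
a=get_image("top");b=get_image("scene")
A=cv2.resize(a["color"][70:310,170:370,::-1],(400,480));B=cv2.resize(b["color"][60:300,190:390,::-1],(400,480))
cv2.imwrite("pics/w4.png",np.hstack([A,B]))
E
```

```text
time_s: 9.18
position: [0.4233, 0.0455, 0.2115]
tool_rot: [[0.997, 0.076, -0.005], [0.076, -0.997, 0.0], [-0.005, -0.0, -1.0]]
ft_force: [-0.1, 0.1, -2.9]
grip_width: 0.0171
gripper_force: 69.0
```

View pics/w4.png

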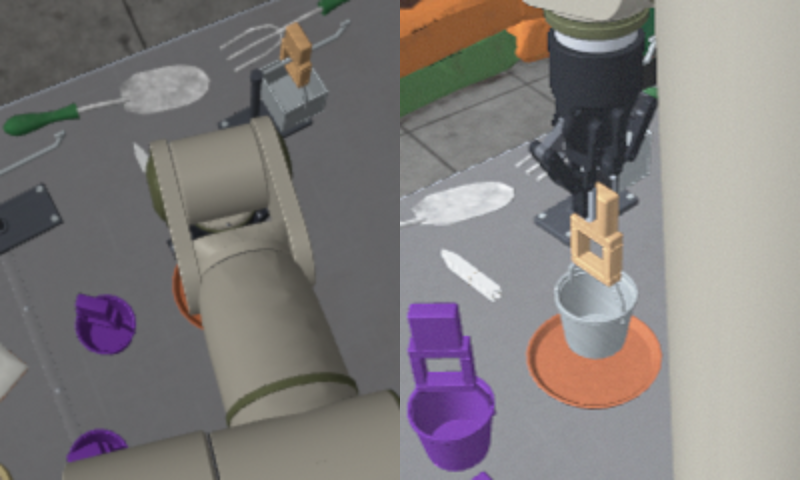

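The scene crop shows the round pot upright above the middle of the saucer (595,360), and the square pot still hanging. I'll lower it slowly.

```bash
python3 -m handwheel '0 0 -1 0 0 0 0.1;0 0 -2 0 0 0 0.1;0 0 -2.7 0 0 0 0.1;0 0 -3.1 0 0 0 0.1;0 0 -3.3 0 0 0 0.1;0 0 -3.5 0 0 0 0.1;0 0 -3.6 0 0 0 0.1;0 0 -3.6 0 0 0 0.1'; python3 -m handwheel '0 0 -0.05 0 0 0 0.1;0 0 -0.1 0 0 0 0.1;0 0 -0.15 0 0 0 0.1;0 0 -0.2 0 0 0 0.1;0 0 -0.2 0 0 0 0.1'
```

```text
time_s: 9.95
position: [0.424, 0.045, 0.1779]
tool_rot: [[0.997, 0.075, 0.0], [0.075, -0.997, -0.0], [0.0, 0.0, -1.0]]
ft_force: [-0.8, 0.1, -2.8]
grip_width: 0.0171
gripper_force: 69.1
time_s: 10.37
position: [0.4239, 0.0451, 0.1757]
tool_rot: [[0.997, 0.075, -0.0], [0.075, -0.997, 0.0], [-0.0, -0.0, -1.0]]
ft_force: [-0.5, 0.8, -2.8]
grip_width: 0.0172
gripper_force: 69.1
```

```bash
python3 -m handwheel '0 0 -0.1 0 0 0 0.1;0 0 -0.15 0 0 0 0.1;0 0 -0.2 0 0 0 0.1;0 0 -0.2 0 0 0 0.1'; python3 -m handwheel '0 0 -0.05 0 0 0 0.1;0 0 -0.1 0 0 0 0.1;0 0 -0.1 0 0 0 0.1'
```

```text
time_s: 10.7
position: [0.4238, 0.0451, 0.1736]
tool_rot: [[0.997, 0.075, -0.0], [0.075, -0.997, 0.0], [-0.0, -0.0, -1.0]]
ft_force: [-0.9, 0.2, -1.9]
grip_width: 0.0169
gripper_force: 69.1
time_s: 10.95
position: [0.424, 0.0451, 0.173]
tool_rot: [[0.997, 0.075, 0.0], [0.075, -0.997, -0.0], [0.0, 0.0, -1.0]]
ft_force: [-1.9, 0.3, 0.4]
grip_width: 0.0168
gripper_force: 69.6
```

The pot's weight is now carried by the saucer. I'll release and retreat.

```bash
python3 -m handwheel '0 0 0 0 0 0 0.24;0 0 0 0 0 0 0.28;0 0 0 0 0 0 0.35;0 0 0 0 0 0 0.45;0 0 0 0 0 0 0.45;0 0 0 0 0 0 0.45' 20; python3 -m handwheel '0 0 0.5 0 0 0 0.45;0 0 1.5 0 0 0 0.45;0 0 3 0 0 0 0.45;0 0 5 0 0 0 0.45;0 0 8 0 0 0 0.45;0 0 11 0 0 0 0.45;0 0 14 0 0 0 0.45;0 0 17 0 0 0 0.45'; python3 -m handwheel '-1 -2 1 0 0 0 0.45;-2 -5 2 0 0 0 0.45;-2 -9 2 0 0 0 0.45;-2 -13 2 0 0 0 0.45;-2 -17 2 0 0 0 0.45;-2 -20 2 0 0 0 0.45;-2 -21 2 0 0 0 0.45;-2 -21 2 0 0 0 0.45'; python3 - <<'E'
from rig import get_image
import cv2,numpy as np
a=get_image("top");b=get_image("scene")
A=cv2.resize(a["color"][70:310,170:370,::-1],(400,480));B=cv2.resize(b["color"][60:300,190:390,::-1],(400,480))
cv2.imwrite("pics/w5.png",np.hstack([A,B]))
E
```

```text
time_s: 11.45
position: [0.4239, 0.045, 0.1727]
tool_rot: [[0.997, 0.074, 0.0], [0.074, -0.997, -0.0], [0.0, 0.0, -1.0]]
ft_force: [-0.2, 0.0, -0.4]
grip_width: 0.0382
gripper_force: 0.0
time_s: 12.12
position: [0.4234, 0.0452, 0.3447]
tool_rot: [[0.997, 0.075, 0.001], [0.075, -0.997, -0.0], [0.001, 0.0, -1.0]]
ft_force: [1.4, -0.1, 0.3]
grip_width: 0.0387
gripper_force: 0.0
time_s: 12.78
position: [0.4037, -0.1668, 0.3625]
tool_rot: [[0.997, 0.071, -0.001], [0.071, -0.997, 0.0], [-0.001, -0.0, -1.0]]
ft_force: [0.2, 0.6, -0.5]
grip_width: 0.0378
gripper_force: 0.0
```

View pics/w5.png

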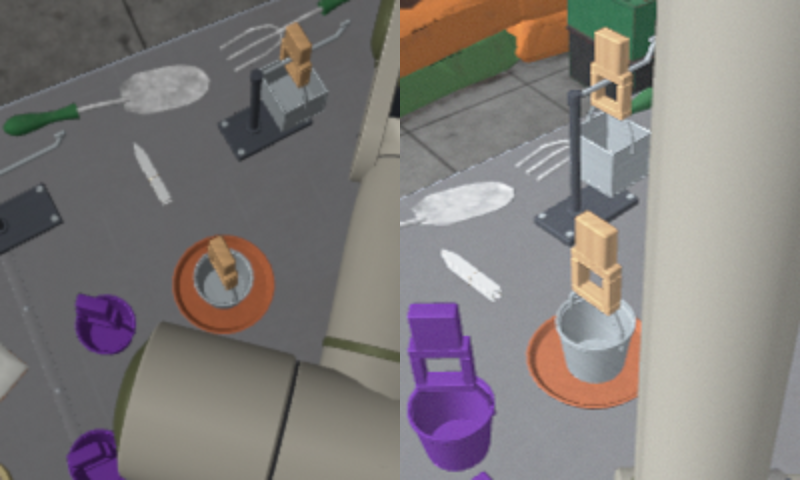

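The round pot stands upright in the middle of the saucer (top crop 224,280). The square pot hangs untouched (295,80) and the arm is clear.

```bash
python3 -c "
from rig import env
print(env.close_job())"
```

```text
the job is handed in; nothing more can be done
None
```

The round pot is off its barbed hook and standing upright in the middle of the clay saucer, the square pot still hangs on its own hook, and the job was handed in at about 13 s on the robot's clock.

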